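# Fold back the marking nest's cover and lock it with the quarter-turn stud

## Robot

A 6-joint arm with a two-finger parallel gripper is mounted at the origin on the work surface; the furniture and walls round the work are solid. World frame = base frame: x ahead of the robot, y to its left, z up, the work surface at z = 0. Lengths are in mm, angles in degrees, forces in N, time in s.
With the tool pointing down it reaches from about 275 to 975 mm from the base axis. Payload 8.4 kg.
Tool frame: the origin (TCP) lies midway between the tips of the shut fingers; the grasp point (between the pads) lies 19 mm behind it; z points along the fingers, y is the direction in which the jaws open and shut (so a half turn about z gives the same grasp; the last joint's range is limited). The gripper opens to 92 mm and grips with 3 to 60 N. Pads are 20 mm wide; open, the fingers measure 128 mm over their backs; the gripper's body (75 mm by 189 mm) begins 69 mm behind the grasp point.
Start: joints at [-74.336, 20.225, 93.587, -0, 66.188, -0.138], TCP at [170.196, -601.383, 214.583] pointing down, gripper open.
Joint ranges: [-150.9, 150.9], [-52.94, 120.26], [3.33, 152.33], [-74.26, 254.26], [0, 154.13], [-172.89, 172.89]. Speed limits (degrees/s): [127.2, 127.2, 159.86, 180, 180, 180].

## Interface

Orientations are given as a 3x3 rotation matrix whose columns are the frame's x, y, z axes.
In Python, from plant import manip gives the robot as it stands. The module is installed in compiled form; this text tells all that it offers.
- The arm moves only by the shell command python3 -m inch 'ROWS'. ROWS is JSON, a list of rows, each an object with "linear": the shift along the tool's x, y, z in cm, a list of three; "turn": the turn, a rotation vector about the tool's x, y, z in degrees, a list of three; "gripper": the closure, from 0 (fully open) to 1 (shut). In form: [{"linear": [x, y, z], "turn": [wx, wy, wz], "gripper": gripper}, ...]. A call has 1 to 10 rows; each row is the pose to reach, as a shift and turn from the pose commanded when the call began, along the tool's axes at that moment; what a row does not reach only later rows make up. A row lasts 1/12 s, in which the tool goes at most 41.7 mm and 7.16 degrees, less where a joint would pass 70% of its speed; a pose out of reach is approached as far as the arm can. A call with a gripper value outside its range is refused whole. The fingers move at their own pace and stop on an object; the grip force is fixed at half the most. Time passes only in rows, so rows that repeat a pose let the fingers close. It gives the time, the measured TCP pose, the force and the opening at its end, in the units of the state.
- manip.observe(): the state, without advancing time (a new reading comes with each control period).
- manip.camera(name): name is "scene" or "top" or "wrist"; returns a dict with "frame" (420x560x3 uint8, blue, green, red), "z_map" (420x560 float32, mm along the optical axis (not along the pixel's ray), 0 where there is no reading), "fx", "fy", "cx", "cy" (pixels), "R" (3x3) and "t" (3): a world point X has camera coordinates R X + t. Camera axes: x right, y down, z forward; pixel columns grow to the right and rows downward; lengths in mm; the calibration is good to about 2 mm. A picture is of the moment at which its call begins.
- manip.sign_off(): hands the job in, once; it reports no verdict.
The state is a dict: "t": time; "joint_pos": joint angles; "qvel": joint speeds; "tau": joint torques, N m; "tcp_pos": TCP position; "tool_rot": TCP orientation; "ft_force": force on the tool from outside, world axes, zero at the start; "wrist_torque": the same for the moment, N m; "opening": finger opening in mm.
Only numpy, scipy, OpenCV 4.12 (cv2) and the standard library are available. Lean on these libraries where they do the work, as an engineer would, in place of code of your own. Each camera call takes 0.05 s, during which the arm holds its last target. There are 200 camera calls.

## Task

Open the marking nest for the laser: push the orange bifold cover back by its bar until its two panels stand folded flat against each other, then press down the black winged stud beside it and turn it clockwise until it drops into its catch and its red arm holds the cover back. Leave the gear lying in the nest, and do not disturb the bushing, blank and tape nearby.

Things in the scene. Friction and masses are not known exactly. Their poses are not given: they have to be found in the camera images.
- nest: Marking nest, fixed to the bench: grey open housing, rim 36 mm up, floor 6 mm up, with a stud pedestal on its right. Origin on the bench; x points to the far rim where the cover is hinged, y to its left, z up. Housing spans x -37 to 112, y -56 to 56 mm; pedestal x 2 to 68, y -126 to -56 mm, 36 mm high.
- hinge_mid (a point): Middle of the cover's fixed hinge line, which lies along nest y at nest x = 100 mm, 37 mm above the bench. The cover is two orange panels, each 55 x 100 x 4 mm, hinged together; at the start they stand as a low tent. Folded, both stand upright over this line, 57 mm high. Friction holds the cover where it is left.
- bar_mid (a point): Middle of the cover's push bar: bright metal, round, 12 mm thick, 90 mm long, parallel to nest y, near the free edge of the front panel, on the robot's side. Pushed level along nest +x (about 3 N) it folds the tent up. It starts near nest x = 5 to 20 mm, 52 to 55 mm above the bench, and sinks as it goes; folded it is at x = 86 mm, 46 mm above the bench.
- cover (a joint): Fold of the rear panel, rad: 0 = it slopes 0.65 rad (37 degrees) above level; it starts between -0.10 and 0.15; 0.92 = folded, both panels upright and flat together. The front panel follows by itself.
- stud_grip (a point): Centre of the black wing on the stud's head, on the turning axis (nest x = 35, y = -88 mm), 61 mm above the bench when unpressed. The wing is 10 mm thick, 36 mm long, 19 mm high (top 9 mm above this point), with a screwdriver slot along its top; this point's y runs along the wing, x across it, z up.
- stud_disc (a point): Centre of the top of the steel disc under the wing, 44 mm across, 10 mm below the wing's centre. A flat red arm, 64 mm long and 9 mm wide, reaches out from the disc just below this level; before the turn it points towards the robot, after it across the nest in front of the folded bar. If the cover is not folded the arm strikes it.
- stud_press (a joint): How far the stud is pressed down, m: 0 = up (start), 0.009 = bottomed. A spring pushes it up, 4 N at 0 and 8.5 N at 0.009. It can turn only while pressed more than 0.007; in its catch it springs back only to 0.003 and stays there.
- stud_turn (a joint): Turn of the stud, rad, clockwise seen from above: 0 = unlocked (wing along nest y), 1.45 = end stop. Pressed, it turns easily (about 0.03 N m); past about 1.33 it can rise into its catch when let go.
- gear_mid (a point): Centre of the steel gear lying in the nest, 51 mm across and 20 mm high; its top is 10 mm below the nest's rim.
- steel_bushing: Bystander: steel bushing, 29 mm across, 34 mm high, right of the nest. Origin under its centre.
- flanged_blank: Bystander: turned steel blank, 42 mm across, 30 mm high, right of the nest. Origin under its centre.
- masking_tape: Bystander: roll of tape, 96 mm across, 25 mm high, far right. Origin under its centre.

How it is judged (in metres and radians):
On the way, in this order (a step that is already met when the one before it is completed fails the run):
1. the cover is folded, its panels standing flat together (value of joint cover above 0.82 rad), for 0.2 s.
2. the stud has been turned home and has dropped into its catch (value of joint stud_turn above 1.3 rad and value of joint stud_press between 0.002 and 0.005 m), for 0.2 s.
At the end, for the whole second after the job is handed in: The cover is folded to within 0.12 rad of upright (joint cover above 0.80), the stud is turned past 1.3 rad and sits in its catch (pressed depth 2 to 5 mm), and the gear still lies flat on the nest's floor (all of step 2 and value of joint cover above 0.8 rad and z of gear_mid in the frame of nest below 0.022 m); the robot touches nothing.
It fails at once if the gear is shifted more than 15 mm (distance of gear_mid from where it was at the start of the episode above 0.015 m).
It fails at once if the bushing, blank or tape is shifted more than 20 mm (distance of any of steel_bushing, flanged_blank, masking_tape from where it was at the start of the episode above 0.02 m).
It also fails if it takes over 56 s, if anything falls off the work surface, if the arm or the gripper's body presses on something with over 40 N, if the wrist force passes 120 N, or if a joint passes its speed limit or range.

## Working session

There is one attempt and no reset: what is moved stays moved. The work goes in short steps, Python scripts to look and compute and a shell command to move; the robot and the scene stay as the last step left them, time stands still between calls to the robot, and variables do not carry over. Pictures are saved under pics/ and viewed, about 8 in all and at most 12, crops included, and the job is handed in when it is done.

```bash
mkdir -p pics; cat > h.py <<'E'
import numpy as np, cv2
from plant import manip
def pts(c):
    z=c["z_map"];v,u=np.indices(z.shape)
    P=np.stack([(u-c["cx"])/c["fx"]*z,(v-c["cy"])/c["fy"]*z,z],-1)
    return (P-np.asarray(c["t"]))@np.asarray(c["R"])
E
python3 - <<'E'
from h import *
o=manip.observe();print(o)
a=[]
for n in("top","scene"):
    c=manip.camera(n);np.savez("c_%s.npz"%n,**c);a.append(c["frame"])
    print(n,c["fx"],c["R"],c["t"],(c["z_map"]>0).mean())
    cv2.imwrite("pics/%s.png"%n,c["frame"])
E
```

```text
{'t': 0.0, 'joint_pos': array([-7.43354152e+01,  2.02623636e+01,  9.36273346e+01, -1.64155025e-03,
        6.61886479e+01, -1.37241515e-01]), 'qvel': array([ 0.12256941, -0.02205931,  0.01101359, -0.01520646, -0.1176596 ,
        0.06368076]), 'tau': array([-4.16435432e-03, -5.93849766e+01, -3.34221303e+01,  6.93558273e-02,
        2.35972280e-02, -9.43485657e-05]), 'tcp_pos': array([ 170.0571267 , -600.91560967,  213.87804597]), 'tool_rot': array([[ 9.62206155e-01,  2.72321795e-01, -3.94443069e-04],
       [ 2.72322080e-01, -9.62205264e-01,  1.30953434e-03],
       [-2.29204555e-05, -1.36745756e-03, -9.99999065e-01]]), 'ft_force': array([-0.65827235,  0.2360918 ,  0.9196748 ]), 'wrist_torque': array([-0.00156608,  0.00357152, -0.01595465]), 'opening': 91.87500949234705}
top 477.4470436613506 [[ 0.01307552 -0.99987937 -0.00838308]
 [-0.98389826 -0.01137108 -0.17836736]
 [ 0.17825052  0.01058035 -0.98392825]] [-184.87048575  553.33342904  910.56260674] 0.9958801020408163
scene 449.9884424741 [[-0.86395516 -0.50350081 -0.00827127]
 [-0.33196876  0.5818211  -0.74248297]
 [ 0.37865317 -0.63872619 -0.66981388]] [395.79506965 343.89998817 593.52392772] 0.9959268707482993
```

View pics/top.png

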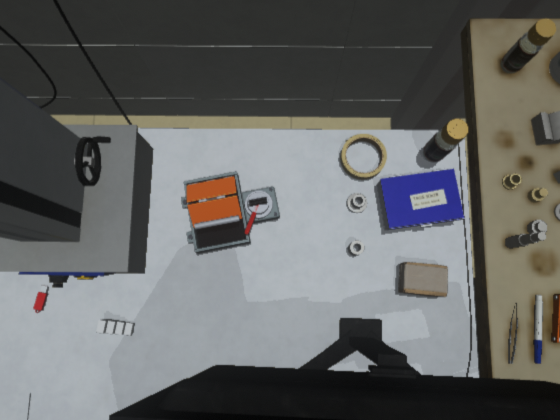

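View pics/scene.png

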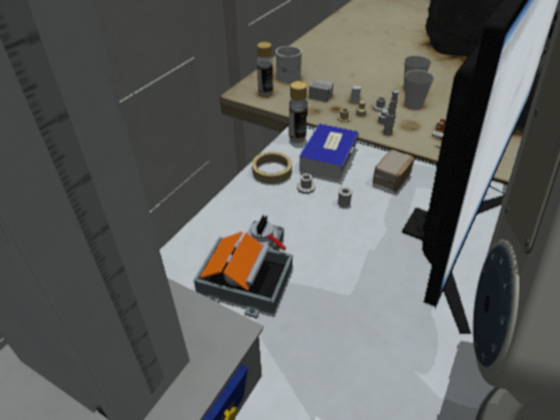

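The top view shows the nest at about (215,212), with the bar at about (215,223), the stud wing at (258,202) and its red arm pointing down to (249,232). The bushing and blank are at about (356,247) and (357,203), well to the right. A laser column stands to the left.

```bash
python3 - <<'E'
from h import *
c=dict(np.load("c_top.npz"));P=pts(c);f=c["frame"];hsv=cv2.cvtColor(f,cv2.COLOR_BGR2HSV)
R=np.zeros(f.shape[:2],bool);R[165:260,175:290]=1
H,S,V=cv2.split(hsv)
org=R&(S>150)&(V>100)&(H>=5)&(H<25)
red=R&(S>150)&(V>80)&((H<4)|(H>172))
for n,m in(("orange",org),("red",red)):
    q=P[m];print(n,m.sum(),q.mean(0).round(1),q.min(0).round(1),q.max(0).round(1))
    r=cv2.minAreaRect(q[:,:2].astype(np.float32));print(r,cv2.boxPoints(r).round(1).tolist())
# housing+pedestal: everything 25..42 high
h=R&(P[...,2]>28)&(P[...,2]<43)
hh=R&(P[...,2]>28)
r=cv2.minAreaRect(P[hh][:,:2].astype(np.float32));print("all",r,cv2.boxPoints(r).round(1).tolist())
for v in range(180,252,6): print(v,P[v,180:284:6,2].round(0).astype(int).tolist())
# laser
for (u,v) in((100,250),(145,200),(140,140),(60,180),(20,180),(90,160)): print(u,v,P[v,u].round(0))
cv2.imwrite("pics/crop.png",np.hstack([cv2.resize(f[165:260,175:290],None,fx=6,fy=6,interpolation=cv2.INTER_CUBIC)]))
E
```

```text
orange 1797 [568.1 -41.3  65.1] [ 384.5 -188.2    6.2] [622.9  15.7 993.1]
((489.549560546875, -77.58675384521484), (283.6474609375, 112.20823669433594), 24.900936126708984) [[337.29998779296875, -86.4000015258789], [384.5, -188.1999969482422], [641.7999877929688, -68.80000305175781], [594.5999755859375, 33.0]]
red 82 [ 521.1 -116.8   75.3] [ 384.5 -188.2   48. ] [ 546.8 -105.7  993.1]
((460.27032470703125, -140.81459045410156), (175.69346618652344, 32.469993591308594), 21.556259155273438) [[372.6000061035156, -158.0], [384.5, -188.1999969482422], [547.9000244140625, -123.5999984741211], [536.0, -93.4000015258789]]
all ((500.5098876953125, -89.17266845703125), (267.0135803222656, 182.12496948242188), 11.590873718261719) [[351.3999938964844, -26.799999237060547], [388.0, -205.1999969482422], [649.5999755859375, -151.60000610351562], [613.0, 26.899999618530273]]
180 [-5, -5, 36, 37, 37, 40, 47, 49, 45, 52, -1, -1, 0, -1, 3, 0, -2, -2]
186 [-2, 45, 48, 50, 51, 55, 55, 56, 62, 63, 3, -2, 1, -3, -3, -3, -2, 2]
192 [0, 54, 59, 63, 65, 67, 66, 69, 73, 71, 36, 29, 36, 50, 35, 28, -3, -1]
198 [-3, 68, 70, 72, 72, 22, 20, 77, 72, 71, 38, 36, 51, 69, 71, 36, 1, -2]
204 [-3, 9, 73, 71, 68, 69, 68, 66, 67, 64, 37, 36, 70, 61, 50, 35, 31, -1]
210 [-2, 2, 66, 66, 64, 62, 62, 59, 55, 58, 8, 38, 51, 53, 50, 38, 28, -1]
216 [-2, -2, 62, 57, 55, 54, 54, 53, 48, 993, 47, 29, 52, 38, 38, 28, 30, -2]
222 [1, -1, 50, 48, 55, 60, 60, 60, 61, 5, 9, 24, 52, 14, 0, -1, 2, -1]
228 [-1, -3, 37, 57, 9, 10, 8, 7, 8, 6, 9, 54, 1, -2, -4, -5, 1, -1]
234 [-1, -1, 37, 7, 10, 9, 7, 9, 7, 12, 7, 54, 3, -5, -1, 1, 1, 4]
240 [1, -1, 7, 6, 8, 10, 8, 8, 11, 6, 11, 39, -1, 1, 1, 0, 1, -1]
246 [-2, 993, -2, 18, 11, 9, 34, 35, 29, 12, 0, -2, -1, -4, -1, 0, -4, -2]
100 250 [460. 149. 132.]
145 200 [572. 103.  34.]
140 140 [682. 103.  90.]
60 180 [565. 185. 232.]
20 180 [538. 185. 346.]
90 160 [609. 153. 199.]
```

View pics/crop.png

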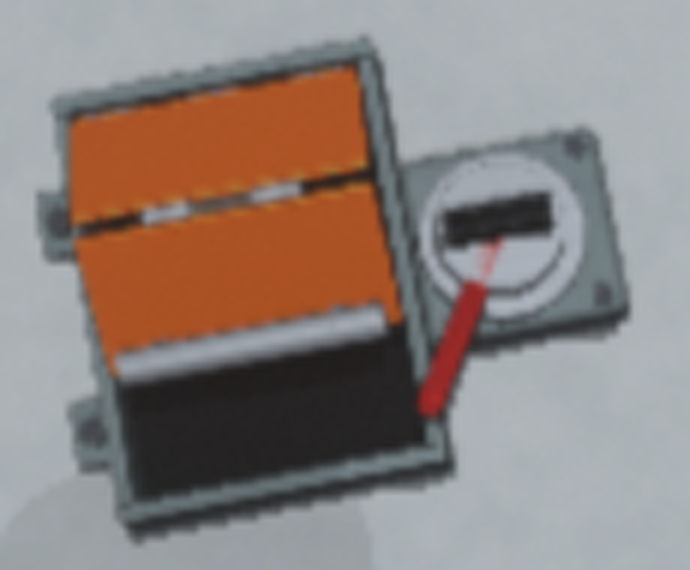

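The crop shows the bar from (118,368) to (386,318), the wing from (445,230) to (553,208), and the rim corners at about (60,105), (372,45), (445,452) and (125,510). The red arm points to (430,405). Next I cast rays to these points.

```bash
cat >> h.py <<'E'
def cast(c,u,v,z):
    R=np.asarray(c["R"]);o=-R.T@np.asarray(c["t"]);d=R.T@np.array([(u-c["cx"])/c["fx"],(v-c["cy"])/c["fy"],1])
    return o+d*(z-o[2])/d[2]
E
python3 - <<'E'
from h import *
c=dict(np.load("c_top.npz"))
g=lambda a,b,z:cast(c,175+(a+.5)/6-.5,165+(b+.5)/6-.5,z)[:2].round(1)
rim={k:g(*p,36) for k,p in dict(fl=(56,100),fr=(372,42),nr=(450,455),nl=(124,512),).items()}
print(rim)
# nest fit
N=np.array([[112,56],[112,-56],[-37,-56],[-37,56]],float);W=np.array([rim[k] for k in("fl","fr","nr","nl")])
a=N-N.mean(0);b=W-W.mean(0);ang=np.arctan2((a[:,0]*b[:,1]-a[:,1]*b[:,0]).sum(),(a*b).sum())
Rr=np.array([[np.cos(ang),-np.sin(ang)],[np.sin(ang),np.cos(ang)]]);t=W.mean(0)-Rr@N.mean(0)
print("rim fit",np.degrees(ang),t,(W-(N@Rr.T+t)).round(1).tolist())
wt=[g(444,224,70),g(553,202,70)];wc=g(499,214,70);bar=[g(118,368,53),g(386,318,53)]
for n,p in(("wing",wt),("bar",bar)):
    d=p[0]-p[1];print(n,p,np.hypot(*d),np.degrees(np.arctan2(-d[0],d[1])))
print("wing mid",wc,"nest",Rr.T@(wc-t)," bar mid",np.mean(bar,0),"nest",Rr.T@(np.mean(bar,0)-t))
print("disc",g(503,238,51), "nest",Rr.T@(g(503,238,51)-t))
E
```

```text
{'fl': array([612.1,  24.3]), 'fr': array([633.9, -83.7]), 'nr': array([ 491.3, -114.2]), 'nl': array([470.8,  -5.5])}
rim fit 11.647176711523764 [515.29714929 -52.34566591] [[-1.6, -0.8], [-2.4, 0.9], [0.9, 0.5], [3.0, -0.5]]
wing [array([ 563.7, -113. ]), array([ 571.4, -148.6])] 36.42320688791692 12.204624208916265
bar [array([517.1,  -4.6]), array([534.9, -93.1])] 90.27231026178514 11.372169881122076
wing mid [ 567.2 -131. ] nest [ 34.95505243 -87.51316753]  bar mid [526.   -48.85] nest [11.18819258  1.26294903]
disc [ 562.8 -131.3] nest [ 30.58508596 -86.91869887]
```

The rim fit gives a nest yaw of 11.65° and an origin of (515.3, -52.3). The wing comes out at nest (35.0, -87.5), against (35, -88) as given. The wing is 36.4 mm long and the bar 90.3 mm, both as specified. Before moving I check what stands between the arm and the nest.

```bash
python3 - <<'E'
from h import *
o=manip.observe()
Hm=np.full((20,20),-9.)
for n in("top","scene"):
    c=dict(np.load("c_%s.npz"%n));P=pts(c)[c["z_map"]>0]
    print(n,"cam",(-c["R"].T@c["t"]).round(0))
    i=((P[:,0]+200)//50).astype(int);j=((P[:,1]+750)//50).astype(int)
    k=(i>=0)&(i<20)&(j>=0)&(j<20)
    np.maximum.at(Hm,(i[k],j[k]),P[k,2])
    c=dict(np.load("c_%s.npz"%n));P=pts(c)
    for (u,v) in {"top":((360,330),(345,380),(250,390),(450,400),(500,400)),"scene":((465,200),(510,150),(445,300),(500,300),(540,100),(420,225))}[n]: print(u,v,P[v,u].round(0))
print("cols y from",[-750+50*j for j in range(20)])
for i in range(19,-1,-1): print(-200+50*i,Hm[i].astype(int).tolist())
E
```

```text
top cam [ 385. -188.  993.]
360 330 [ 318. -336.   18.]
345 380 [ 282. -263.  375.]
250 390 [ 285. -151.  460.]
450 400 [ 278. -363.  460.]
500 400 [ 278. -417.  457.]
scene cam [231. 378. 656.]
465 200 [243. -44. 329.]
510 150 [ 201. -736.  -12.]
445 300 [ 221. -183.   -3.]
500 300 [184.  71. 324.]
540 100 [213. -43. 459.]
420 225 [ 313. -320.   20.]
cols y from [-750, -700, -650, -600, -550, -500, -450, -400, -350, -300, -250, -200, -150, -100, -50, 0, 50, 100, 150, 200]
750 [35, -4, -4, -6, -9, -9, -9, -9, -9, -9, -9, -9, -9, -9, -9, -9, -9, -9, -9, -9]
700 [36, -3, -4, 7, 156, 157, 4, 30, 30, 4, 3, 6, 4, 3, 4, 4, 3, 3, -9, -9]
650 [-3, -3, -2, 10, 158, 158, 5, 31, 29, 18, 3, 4, 3, 4, 4, 4, 138, 199, 416, 138]
600 [33, 24, -1, 10, 53, 52, 53, 52, 31, 3, 3, 34, 33, 60, 55, 47, 137, 199, 414, -9]
550 [33, 9, -2, 8, 53, 54, 54, 53, 35, 4, 5, 66, 75, 78, 76, 75, 137, 138, 404, -9]
500 [28, 117, 113, 9, 54, 53, 53, 52, 4, 5, 4, 38, 56, 63, 69, 71, 137, 139, 395, -9]
450 [-5, 118, 116, 8, 4, 49, 51, 4, 39, 5, 5, 3, 40, 41, 41, 38, 138, 139, 569, 581]
400 [-3, -4, -3, 9, 53, 59, 58, 4, 3
[... 351 characters left out ...]
, 504, 480, 4, 5, 3, 5]
150 [-7, -7, -8, 0, 11, 12, 0, 0, 0, 0, 0, 12, 11, 0, 351, 476, 448, 363, 4, 4]
100 [-9, -9, -9, -9, -9, -9, -9, -9, -9, -9, -9, -9, -9, 14, 15, 14, 364, 353, 3, 2]
50 [-9, -9, -9, -9, -9, -9, -9, -9, -9, -9, -9, -9, -9, 22, 107, 146, -9, -9, -9, -9]
0 [-9, -9, -9, -9, -9, -9, -9, -9, -9, -9, -9, -9, -9, -9, -9, -9, -9, -9, -9, -9]
-50 [-9, -9, -9, -9, -9, -9, -9, -9, -9, -9, -9, -9, -9, -9, -9, -9, -9, -9, -9, -9]
-100 [-9, -9, -9, -9, -9, -9, -9, -9, -9, -9, -9, -9, -9, -9, -9, -9, -9, -9, -9, -9]
-150 [-9, -9, -9, -9, -9, -9, -9, -9, -9, -9, -9, -9, -9, -9, -9, -9, -9, -9, -9, -9]
-200 [-9, -9, -9, -9, -9, -9, -9, -9, -9, -9, -9, -9, -9, -9, -9, -9, -9, -9, -9, -9]
```

```bash
python3 - <<'E'
from h import *
c=dict(np.load("c_scene.npz"));P=pts(c)
for v in range(5,420,35):
    print(v,[(u,*P[v,u].round(0).astype(int).tolist()) for u in range(415,560,16)])
c=dict(np.load("c_top.npz"));P=pts(c)
print("top")
for v in (320,345,360,375,385,400,415): print(v,[(u,*P[v,u].round(0).astype(int).tolist()) for u in range(130,560,60)])
w=manip.camera("wrist");cv2.imwrite("pics/w0.png",np.hstack([cv2.resize(dict(np.load("c_scene.npz"))["frame"][:,360:],(400,840))[:560],w["frame"][:,:400] if 0 else cv2.resize(w["frame"],(400,560))]))
E
```

```text
5 [(415, 743, -1673, -8), (431, 581, -1235, 142), (447, 518, -1171, 170), (463, 470, -1173, 177), (479, 427, -1194, 178), (495, 383, -1206, 181), (511, 262, -77, 522), (527, 252, -135, 507), (543, 241, -332, 452), (559, 207, -1800, 40)]
40 [(415, 629, -1311, -12), (431, 552, -1218, 35), (447, 491, -1166, 65), (463, 443, -1177, 71), (479, 289, -164, 455), (495, 262, -24, 510), (511, 253, -78, 492), (527, 243, -244, 436), (543, 224, -573, 324), (559, 217, -55, 507)]
75 [(415, 505, -870, 64), (431, 460, -864, 77), (447, 450, -1082, -13), (463, 283, -67, 456), (479, 266, -24, 478), (495, 254, -36, 476), (511, 245, -167, 422), (527, 228, -432, 315), (543, 217, -67, 471), (559, 231, 378, 656)]
110 [(415, 471, -810, -10), (431, 432, -834, -11), (447, 291, -83, 407), (463, 273, -60, 424), (479, 257, -22, 447), (495, 246, -101, 410), (511, 232, -311, 309), (527, 197, -815, 65), (543, 208, -27, 459), (559, 200, 4, 477)]
145 [(415, 417, -638, -11), (431, 381, -659, -11), (447, 279, -67, 375), (463, 261, -23, 408), (479, 248, -44, 400), (495, 235, -215, 302), (511, 202, -757, -9), (527, 209, -29
[... 2164 characters left out ...]
-1), (250, 285, -145, 367), (310, 279, -222, 321), (370, 277, -306, 300), (430, 265, -413, 218), (490, 231, -601, -17), (550, 234, -718, -10)]
385 [(130, 203, 121, -5), (190, 288, -87, 458), (250, 289, -151, 454), (310, 288, -216, 445), (370, 283, -287, 412), (430, 279, -365, 383), (490, 272, -456, 336), (550, 265, -560, 288)]
400 [(130, 176, 117, 1), (190, 276, -91, 473), (250, 276, -152, 468), (310, 277, -215, 466), (370, 277, -278, 465), (430, 277, -342, 460), (490, 278, -405, 458), (550, 278, -471, 454)]
415 [(130, 271, -42, 514), (190, 268, -96, 498), (250, 264, -153, 481), (310, 264, -214, 475), (370, 265, -276, 474), (430, 265, -337, 473), (490, 266, -400, 470), (550, 266, -463, 467)]
```

View pics/w0.png

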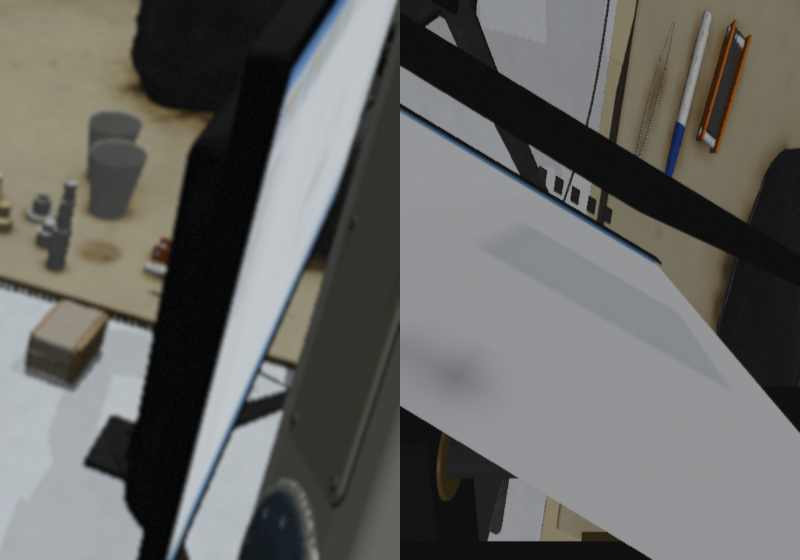

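The left half shows a large monitor just ahead of the arm, edge-on, with its left edge at y≈-22 and its face at x≈220–290. The right half, from the wrist camera, shows its face and lower edge close to the tool. I need its extents before moving.

```bash
python3 - <<'E'
from h import *
w=manip.camera("wrist");np.savez("c_w.npz",**w);P=pts(w)
print("cam",(-np.array(w["R"]).T@w["t"]).round(0));print(np.array(w["R"])[2].round(2))
for v in range(10,420,45): print(v,[(u,*P[v,u].round(0).astype(int).tolist()) for u in range(5,560,60)])
# vertical face points from all cams
A=[]
for n in("top","scene","w"):
    c=dict(np.load("c_%s.npz"%n));A.append(pts(c)[c["z_map"]>30])
A=np.concatenate([a.reshape(-1,3) for a in A])
k=(A[:,0]>180)&(A[:,0]<310)&(A[:,2]>60)
for y in range(-900,0,50):
    q=A[k&(A[:,1]>y)&(A[:,1]<y+50)]
    if len(q)>5: print(y,len(q),"x",np.percentile(q[:,0],[0,50,100]).round(0),"z",np.percentile(q[:,2],[0,1,50,100]).round(0))
E
```

```text
cam [ 241. -581.  385.]
[-0.25 -0.07 -0.96]
10 [(5, 269, -289, 18), (65, 285, -347, 18), (125, 304, -396, 0), (185, 322, -456, -1), (245, 338, -517, 0), (305, 604, -569, -836), (365, 376, -639, -10), (425, 390, -698, -1), (485, 411, -763, -10), (545, 429, -825, -10)]
55 [(5, 226, -275, -2), (65, 241, -581, 385), (125, 241, -581, 385), (185, 279, -464, -2), (245, 297, -527, -1), (305, 473, -609, -839), (365, 334, -654, -10), (425, 352, -718, -10), (485, 370, -782, -9), (545, 389, -847, -11)]
100 [(5, 222, -488, 265), (65, 218, -455, 180), (125, 215, -408, -3), (185, 240, -563, 320), (245, 241, -581, 385), (305, 271, -604, -11), (365, 289, -671, -11), (425, 304, -727, 14), (485, 327, -803, -11), (545, 346, -870, -11)]
145 [(5, 224, -537, 328), (65, 223, -537, 312), (125, 221, -538, 284), (185, 216, -539, 216), (245, 220, -564, 163), (305, 236, -591, 282), (365, 241, -581, 385), (425, 261, -756, -9), (485, 280, -825, -10), (545, 288, -830, 70)]
190 [(5, 241, -581, 385), (65, 241, -581, 385), (125, 224, -560, 333), (185, 223, -567, 319), (245, 221, -577, 298), (305, 217, -600, 248), (365
[... 1394 characters left out ...]
4. 345.]
-650 12502 x [187. 221. 240.] z [163. 181. 321. 381.]
-600 23195 x [180. 222. 268.] z [161. 163. 322. 397.]
-550 14029 x [180. 222. 276.] z [161. 163. 308. 418.]
-500 3564 x [215. 222. 280.] z [163. 167. 252. 473.]
-450 2499 x [217. 269. 282.] z [162. 167. 426. 475.]
-400 2491 x [219. 274. 305.] z [ 72. 164. 448. 476.]
-350 3625 x [220. 279. 308.] z [ 61.  81. 382. 477.]
-300 2760 x [222. 273. 287.] z [162. 183. 456. 479.]
-250 3023 x [224. 273. 288.] z [162. 181. 457. 494.]
-200 3346 x [225. 272. 290.] z [161. 181. 458. 506.]
-150 3847 x [227. 271. 292.] z [162. 181. 459. 519.]
-100 7839 x [212. 270. 294.] z [162. 195. 434. 526.]
-50 10107 x [198. 251. 273.] z [161. 175. 423. 525.]
```

The screen face is about 50 mm ahead of the tool (x≈222), spans at least y -700 to -22, and has its lower edge at z≈162. I'll back away from it first, then rise and look for its top.

```bash
python3 -m inch '[{"linear":[-3,0,0],"turn":[0,0,0],"gripper":0},{"linear":[-7,0,0],"turn":[0,0,0],"gripper":0.3},{"linear":[-7,0,-3],"turn":[0,0,0],"gripper":0.7},{"linear":[-7,0,-7],"turn":[0,0,0],"gripper":1},{"linear":[-7,0,-11],"turn":[0,0,0],"gripper":1},{"linear":[-7,0,-15],"turn":[0,0,0],"gripper":1},{"linear":[-7,0,-19],"turn":[0,0,0],"gripper":1},{"linear":[-7,0,-23],"turn":[0,0,0],"gripper":1},{"linear":[-7,0,-27],"turn":[0,0,0],"gripper":1},{"linear":[-7,0,-31],"turn":[0,0,0],"gripper":1}]'; python3 -c "
from h import *
o=manip.observe();print(o['joint_pos'].round(2),o['tcp_pos'].round(1),o['tool_rot'].round(3).tolist())
w=manip.camera('wrist');np.savez('c_w1.npz',**w);s=manip.camera('scene');np.savez('c_s1.npz',**s)
cv2.imwrite('pics/w1.png',np.hstack([cv2.resize(w['frame'],(400,300)),cv2.resize(s['frame'],(400,300))]))
P=pts(w);print((-np.array(w['R']).T@w['t']).round(0))
k=(w['z_map']>30)&(P[...,0]>180)&(P[...,0]<320)&(P[...,2]>60)
A=P[k]
for y in range(-900,0,50):
    q=A[(A[:,1]>y)&(A[:,1]<y+50)]
    if len(q)>5: print(y,len(q),'x',np.percentile(q[:,0],[0,50,100]).round(0),'z',np.percentile(q[:,2],[0,1,50,100]).round(0))
"
```

```text
t: 1.03
tcp_pos: [102.7, -619.9, 526.6]
tool_rot: [[0.962, 0.272, -0.0], [0.272, -0.962, -0.0], [-0.0, 0.0, -1.0]]
ft_force: [-0.5, -0.6, -0.2]
opening: 34.3
[-80.73  13.45  65.25  -0.   101.29  -6.52] [ 102.7 -619.9  526.6] [[0.962, 0.272, -0.0], [0.272, -0.962, -0.0], [-0.0, 0.0, -1.0]]
[ 174. -600.  698.]
-900 3310 x [180. 254. 320.] z [117. 140. 178. 196.]
-850 3394 x [180. 239. 320.] z [ 60.  63. 136. 188.]
-650 7701 x [208. 232. 245.] z [163. 184. 474. 526.]
-600 5300 x [210. 230. 235.] z [163. 181. 430. 510.]
-550 3451 x [212. 229. 234.] z [161. 175. 385. 469.]
-500 2336 x [213. 227. 233.] z [163. 171. 344. 429.]
-450 1599 x [215. 227. 232.] z [162. 168. 306. 388.]
-400 1074 x [217. 226. 231.] z [163. 167. 271. 348.]
-350 713 x [219. 226. 229.] z [163. 165. 240. 309.]
-300 434 x [221. 225. 228.] z [163. 165. 212. 268.]
-250 209 x [223. 225. 227.] z [162. 164. 187. 225.]
-200 40 x [224. 225. 226.] z [163. 163. 172. 188.]
```

View pics/w1.png

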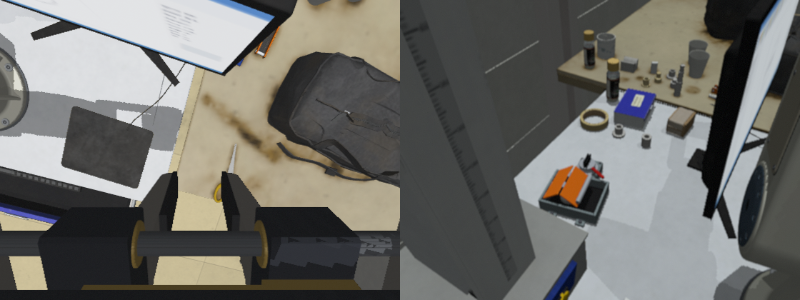

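The combined view shows the monitor's top at z≈526, with its right edge near y≈-640. The forearm must pass over it, so I need the arm's geometry. I make a short rise with a tilt so I can identify the link lengths.

```bash
python3 -m inch '[{"linear":[0,-4,-2],"turn":[0,0,0],"gripper":1},{"linear":[0,-8,-4],"turn":[0,0,0],"gripper":1},{"linear":[0,-12,-8],"turn":[0,0,0],"gripper":1},{"linear":[0,-14,-12],"turn":[0,0,0],"gripper":1},{"linear":[0,-14,-12],"turn":[0,0,0],"gripper":1},{"linear":[0,-14,-12],"turn":[0,0,0],"gripper":1}]'; python3 -c "
from h import *
o=manip.observe();print(o['joint_pos'].round(3).tolist(),o['tcp_pos'].round(2).tolist())"
python3 -m inch '[{"linear":[0,0,0],"turn":[7,0,0],"gripper":1},{"linear":[0,0,0],"turn":[14,0,0],"gripper":1},{"linear":[0,0,0],"turn":[20,0,0],"gripper":1},{"linear":[0,0,0],"turn":[20,0,0],"gripper":1},{"linear":[0,0,0],"turn":[20,0,0],"gripper":1}]'; python3 -c "
from h import *
o=manip.observe();print(o['joint_pos'].round(3).tolist(),o['tcp_pos'].round(2).tolist(),o['tool_rot'].round(4).tolist())"
```

```text
t: 1.63
tcp_pos: [64.2, -483.7, 649.8]
tool_rot: [[0.962, 0.272, 0.001], [0.272, -0.962, -0.008], [-0.001, 0.008, -1.0]]
ft_force: [0.4, 0.4, -0.0]
opening: 0.4
[-82.616, 0.973, 65.083, -0.005, 113.492, -8.402] [64.18, -483.75, 649.78]
t: 2.05
tcp_pos: [65.2, -487.8, 641.0]
tool_rot: [[0.962, 0.256, -0.094], [0.273, -0.903, 0.333], [0.001, -0.346, -0.938]]
ft_force: [-0.6, -0.2, -0.8]
opening: 0.9
[-80.889, 13.815, 53.987, -3.086, 132.264, -8.398] [65.25, -487.79, 641.03] [[0.9621, 0.2562, -0.0937], [0.2728, -0.9027, 0.3329], [0.0007, -0.3458, -0.9383]]
```

```bash
python3 -c "
import numpy as np
D=[([-74.3354,20.262,93.627,0,66.189],[170.06,-600.92,213.88]),([-80.73,13.45,65.25,0,101.29],[102.7,-619.9,526.6]),([-82.616,.973,65.083,0,113.492],[64.18,-483.75,649.78]),([-80.889,13.815,53.987,-3.086,132.264],[65.25,-487.79,641.03])]
A=[];b=[]
for q,p in D:
    q=np.radians(q);s=q[1]+q[2];e=s+q[4];S,C=np.sin,np.cos
    A+=[[1,0,S(q[1]),S(s),C(s),S(e)],[0,1,C(q[1]),C(s),-S(s),C(e)]];b+=[np.hypot(*p[:2]),p[2]]
for n in (6,):
    x,r,k,sv=np.linalg.lstsq(np.array(A),np.array(b),rcond=None);print(x.round(1),(np.array(A)@x-b).round(2),sv)
A=np.array(A)
# without g and a1
x=np.linalg.lstsq(A[:,[1,2,3,5]],np.array(b),rcond=None)[0];print(x.round(1),(A[:,[1,2,3,5]]@x-b).round(2))
x=np.linalg.lstsq(A[:,[0,1,2,3,5]],np.array(b),rcond=None)[0];print(x.round(1),(A[:,[0,1,2,3,5]]@x-b).round(2))
"
```

```text
[-2.000e-01  2.942e+02  5.680e+02  4.945e+02  5.850e+01  3.594e+02] [-0.02 -0.02  0.04  0.11  0.01  0.13 -0.04 -0.22] [3.94386777 2.79438274 0.61292212 0.47196338 0.1777416  0.08553981]
[276.  449.7 521.  283.7] [  7.18 -10.71 -12.82   5.13  -1.96   3.58   0.27   2.  ]
[ 20.1 302.1 432.3 505.9 290.9] [  7.51  -1.99 -11.51   4.2    4.16  -0.99  -0.16  -1.22]
```

The fit is good to 0.2 mm: shoulder height 294, upper arm 568, forearm about 498, wrist to TCP 359. At the nest the forearm is at z≈700 where it crosses the monitor (top 526), so going over is clear. I level the tool and swing over.

```bash
python3 -m inch '[{"linear":[0,0,0],"turn":[-7,0,0],"gripper":1},{"linear":[0,0,0],"turn":[-14,0,0],"gripper":1},{"linear":[0,0,0],"turn":[-20,0,0],"gripper":1},{"linear":[0,0,0],"turn":[-20,0,0],"gripper":1}]'
python3 -m inch '[{"linear":[3.5,-2,0],"turn":[0,0,0],"gripper":1},{"linear":[7,-4,0],"turn":[0,0,0],"gripper":1},{"linear":[10.5,-6,0],"turn":[0,0,0],"gripper":1},{"linear":[14,-8,0],"turn":[0,0,0],"gripper":1},{"linear":[17.5,-10,0],"turn":[0,0,0],"gripper":1},{"linear":[21,-12,0],"turn":[0,0,0],"gripper":1},{"linear":[24.5,-14,0],"turn":[0,0,0],"gripper":1},{"linear":[28,-16,0],"turn":[0,0,0],"gripper":1},{"linear":[31.5,-18,0],"turn":[0,0,0],"gripper":1},{"linear":[35,-20,0],"turn":[0,0,0],"gripper":1}]'
python3 -m inch '[{"linear":[3.5,-2,0],"turn":[0,0,0],"gripper":1},{"linear":[7,-4,0],"turn":[0,0,0],"gripper":1},{"linear":[10.5,-6,0],"turn":[0,0,0],"gripper":1},{"linear":[14,-8,0],"turn":[0,0,0],"gripper":1},{"linear":[17.5,-10,0],"turn":[0,0,4],"gripper":1},{"linear":[17.5,-10,0],"turn":[0,0,4],"gripper":1},{"linear":[17.5,-10,0],"turn":[0,0,4],"gripper":1}]'
python3 -c "
from h import *
o=manip.observe();print(o['joint_pos'].round(2),o['tcp_pos'].round(1),o['tool_rot'].round(3).tolist())
a=np.radians(11.65);n=np.array([np.cos(a),np.sin(a)]);l=np.array([-n[1],n[0]])
d=np.array([515.3,-52.3])-25*n-o['tcp_pos'][:2];T=o['tool_rot']
print('tool shift',T.T@np.array([*d,0]),'yaw x',np.degrees(np.arctan2(T[1,0],T[0,0])))
"
```

```text
t: 2.38
tcp_pos: [64.1, -482.7, 649.0]
tool_rot: [[0.962, 0.272, 0.003], [0.272, -0.962, -0.015], [-0.001, 0.016, -1.0]]
ft_force: [0.4, 0.9, 0.6]
opening: 0.2
t: 3.22
tcp_pos: [347.5, -196.0, 644.9]
tool_rot: [[0.962, 0.272, 0.0], [0.272, -0.962, -0.0], [0.0, 0.0, -1.0]]
ft_force: [0.2, -0.7, 0.0]
opening: 0.7
t: 3.8
tcp_pos: [489.1, -52.6, 643.6]
tool_rot: [[0.978, 0.208, -0.003], [0.208, -0.978, 0.0], [-0.003, -0.001, -1.0]]
ft_force: [-0.9, -0.7, -1.0]
opening: 0.6
[-6.3100e+00  1.5600e+00  6.5230e+01 -1.0000e-02  1.1336e+02  7.1690e+01] [489.1 -52.6 643.6] [[0.978, 0.208, -0.003], [0.208, -0.978, 0.0], [-0.003, -0.001, -1.0]]
tool shift [ 0.74097632  4.98843155 -0.00553733] yaw x 11.99205418600955
```

```bash
python3 -m inch '[{"linear":[0,0,4],"turn":[0,0,0],"gripper":1},{"linear":[0,0.5,8],"turn":[0,0,0],"gripper":1},{"linear":[0,0.5,12],"turn":[0,0,0],"gripper":1},{"linear":[0,0.5,16],"turn":[0,0,0],"gripper":1},{"linear":[0,0.5,20],"turn":[0,0,0],"gripper":1},{"linear":[0,0.5,24],"turn":[0,0,0],"gripper":1},{"linear":[0,0.5,28],"turn":[0,0,0],"gripper":1},{"linear":[0,0.5,32],"turn":[0,0,0],"gripper":1},{"linear":[0,0.5,36],"turn":[0,0,0],"gripper":1},{"linear":[0,0.5,40],"turn":[0,0,0],"gripper":1}]'
python3 -m inch '[{"linear":[0,0,3],"turn":[0,0,0],"gripper":1},{"linear":[0,0,6],"turn":[0,0,0],"gripper":1},{"linear":[0,0,8],"turn":[0,0,0],"gripper":1},{"linear":[0,0,8],"turn":[0,0,0],"gripper":1},{"linear":[0,0,8],"turn":[0,0,0],"gripper":1}]'
python3 -c "
from h import *
o=manip.observe();print(o['joint_pos'].round(2),o['tcp_pos'].round(1))
w=manip.camera('wrist');np.savez('c_w2.npz',**w);cv2.imwrite('pics/w2.png',w['frame']);print((-np.array(w['R']).T@w['t']).round(0))"
```

```text
t: 4.63
tcp_pos: [488.3, -60.2, 243.8]
tool_rot: [[0.979, 0.204, 0.001], [0.204, -0.979, -0.001], [0.001, 0.001, -1.0]]
ft_force: [0.4, -1.0, 0.4]
opening: 0.4
t: 5.05
tcp_pos: [488.4, -59.8, 164.8]
tool_rot: [[0.979, 0.204, -0.001], [0.204, -0.979, -0.0], [-0.001, -0.0, -1.0]]
ft_force: [0.7, -0.7, 0.2]
opening: 0.5
[-7.1500e+00  1.1820e+01  1.1233e+02 -2.0000e-02  5.5940e+01  7.1090e+01] [488.4 -59.8 164.8]
[561. -45. 336.]
```

View pics/w2.png

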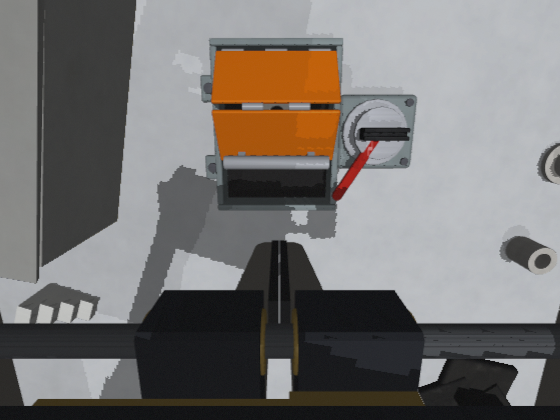

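The wrist view shows the bar from (223,162) to (329,162), square to the jaws, and the wing centred at about (385,133). The shut fingers stand in front of the bar.

```bash
python3 -c "
from h import *
c=dict(np.load('c_w2.npz'));a=np.radians(11.65);R=np.array([[np.cos(a),-np.sin(a)],[np.sin(a),np.cos(a)]])
for n,u,v,z in(('barL',223,162,53),('barR',329,162,53),('wing',385,133.5,70),('wL',360,133,70),('wR',410,133,70),('fl',210,39,36),('fr',342,39,36),('nl',219,207,36),('nr',336,207,36)):
    p=cast(c,u,v,z);print(n,p.round(1),'nest',(R.T@(p[:2]-[515.3,-52.3])).round(1))
"
python3 -m inch '[{"linear":[0,0,3],"turn":[0,0,0],"gripper":1},{"linear":[0,0,6],"turn":[0,0,0],"gripper":1},{"linear":[0,0,9],"turn":[0,0,0],"gripper":1},{"linear":[0,0,11],"turn":[0,0,0],"gripper":1},{"linear":[0,0,12.2],"turn":[0,0,0],"gripper":1},{"linear":[0,0,12.2],"turn":[0,0,0],"gripper":1},{"linear":[0,0,12.2],"turn":[0,0,0],"gripper":1}]'
```

```text
barL [516.6  -5.1  53. ] nest [10.8 45.9]
barR [535.1 -94.7  53. ] nest [ 10.9 -45.6]
wing [ 567.6 -129.8   70. ] nest [ 35.6 -86.4]
wL [ 564.  -110.3   70. ] nest [ 36.  -66.6]
wR [ 572.  -149.1   70. ] nest [  36.  -106.2]
fl [612.6  24.1  36. ] nest [110.7  55.1]
fr [634.9 -83.5  36. ] nest [110.8 -54.7]
nl [471.   -5.8  36. ] nest [-34.   54.5]
nr [ 493.5 -114.6   36. ] nest [-33.9 -56.6]
t: 5.68
tcp_pos: [490.3, -59.4, 43.9]
tool_rot: [[0.979, 0.204, 0.002], [0.204, -0.979, -0.0], [0.001, 0.001, -1.0]]
ft_force: [0.4, -0.9, 0.1]
opening: 0.2
```

```bash
python3 -m inch '[{"linear":[1,0,0],"turn":[0,0,0],"gripper":1},{"linear":[2,0,0],"turn":[0,0,0],"gripper":1},{"linear":[3,0,0],"turn":[0,0,0],"gripper":1},{"linear":[4,0,0.1],"turn":[0,0,0],"gripper":1},{"linear":[4.7,0,0.1],"turn":[0,0,0],"gripper":1},{"linear":[5.4,0,0.2],"turn":[0,0,0],"gripper":1},{"linear":[6.1,0,0.2],"turn":[0,0,0],"gripper":1},{"linear":[6.8,0,0.3],"turn":[0,0,0],"gripper":1},{"linear":[7.4,0,0.3],"turn":[0,0,0],"gripper":1},{"linear":[8,0,0.3],"turn":[0,0,0],"gripper":1}]'
python3 -m inch '[{"linear":[0.4,0,0],"turn":[0,0,0],"gripper":1},{"linear":[0.8,0,0],"turn":[0,0,0],"gripper":1},{"linear":[0.8,0,0],"turn":[0,0,0],"gripper":1}]'
python3 -c "
from h import *
w=manip.camera('wrist');np.savez('c_w3.npz',**w);cv2.imwrite('pics/w3.png',w['frame']);P=pts(w);f=cv2.cvtColor(w['frame'],cv2.COLOR_BGR2HSV)
m=(f[...,1]>150)&(f[...,2]>90)&(f[...,0]>=5)&(f[...,0]<25)&(w['z_map']>0)
q=P[m];a=np.radians(11.65);q=np.c_[(q[:,:2]-[515.3,-52.3])@np.array([[np.cos(a),-np.sin(a)],[np.sin(a),np.cos(a)]]),q[:,2]]
print(len(q),np.percentile(q,[1,10,50,90,99],axis=0).round(0))"
```

```text
t: 6.52
tcp_pos: [568.0, -42.4, 39.4]
tool_rot: [[0.979, 0.205, -0.0], [0.205, -0.979, 0.0], [-0.0, -0.0, -1.0]]
ft_force: [-1.3, 0.2, -0.9]
opening: 0.6
t: 6.77
tcp_pos: [576.4, -40.9, 39.7]
tool_rot: [[0.979, 0.205, 0.001], [0.205, -0.979, 0.0], [0.001, 0.0, -1.0]]
ft_force: [-0.2, -0.2, -1.3]
opening: 0.6
11084 [[ 92. -48.  42.]
 [ 94. -40.  52.]
 [101.   0.  82.]
 [103.  41.  92.]
 [104.  49.  92.]]
```

View pics/w3.png

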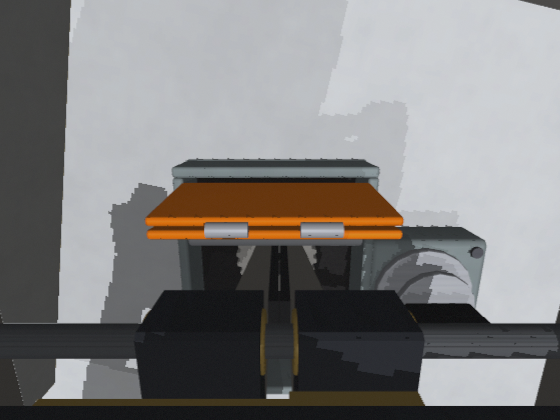

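The view shows the two panels almost upright, edge-on at rows 217–240, with the gear undisturbed behind the fingers. I push the last few millimetres in small steps and watch the force.

```bash
python3 -m inch '[{"linear":[0.2,0,0],"turn":[0,0,0],"gripper":1},{"linear":[0.4,0,0],"turn":[0,0,0],"gripper":1},{"linear":[0.4,0,0],"turn":[0,0,0],"gripper":1}]';python3 -m inch '[{"linear":[0.2,0,0],"turn":[0,0,0],"gripper":1},{"linear":[0.4,0,0],"turn":[0,0,0],"gripper":1},{"linear":[0.4,0,0],"turn":[0,0,0],"gripper":1}]'
```

```text
t: 7.07
tcp_pos: [579.5, -40.2, 39.7]
tool_rot: [[0.979, 0.205, 0.0], [0.205, -0.979, 0.0], [0.0, 0.0, -1.0]]
ft_force: [-0.2, -0.2, 0.2]
opening: 0.5
t: 7.32
tcp_pos: [583.6, -39.3, 39.6]
tool_rot: [[0.979, 0.205, 0.0], [0.205, -0.979, -0.0], [0.0, 0.0, -1.0]]
ft_force: [-0.4, -0.2, 0.0]
opening: 0.4
```

```bash
python3 -m inch '[{"linear":[0.15,0,0],"turn":[0,0,0],"gripper":1},{"linear":[0.3,0,0],"turn":[0,0,0],"gripper":1},{"linear":[0.3,0,0],"turn":[0,0,0],"gripper":1}]';python3 -m inch '[{"linear":[0.15,0,0],"turn":[0,0,0],"gripper":1},{"linear":[0.3,0,0],"turn":[0,0,0],"gripper":1},{"linear":[0.3,0,0],"turn":[0,0,0],"gripper":1}]'
python3 -c "
from h import *
w=manip.camera('wrist');P=pts(w);f=cv2.cvtColor(w['frame'],cv2.COLOR_BGR2HSV)
m=(f[...,1]>150)&(f[...,2]>90)&(f[...,0]>=5)&(f[...,0]<25)&(w['z_map']>0)
q=P[m];a=np.radians(11.65);q=np.c_[(q[:,:2]-[515.3,-52.3])@np.array([[np.cos(a),-np.sin(a)],[np.sin(a),np.cos(a)]]),q[:,2]]
print(len(q),np.percentile(q,[1,10,50,90,99],axis=0).round(0))
s=manip.camera('scene');cv2.imwrite('pics/s3.png',np.hstack([cv2.resize(w['frame'],(400,300)),cv2.resize(s['frame'][200:320,170:330],(400,300),interpolation=cv2.INTER_CUBIC)]))"
```

```text
t: 7.57
tcp_pos: [584.8, -39.0, 39.4]
tool_rot: [[0.979, 0.205, -0.003], [0.205, -0.979, -0.0], [-0.003, -0.0, -1.0]]
ft_force: [-4.8, -1.6, 4.3]
opening: 0.3
t: 7.82
tcp_pos: [585.3, -38.8, 39.2]
tool_rot: [[0.979, 0.205, -0.008], [0.205, -0.979, -0.001], [-0.008, -0.001, -1.0]]
ft_force: [-13.3, -4.5, 11.5]
opening: 0.5
3982 [[ 96. -48.  89.]
 [ 97. -42.  90.]
 [102.  -0.  91.]
 [104.  42.  92.]
 [105.  49.  93.]]
```

View pics/s3.png

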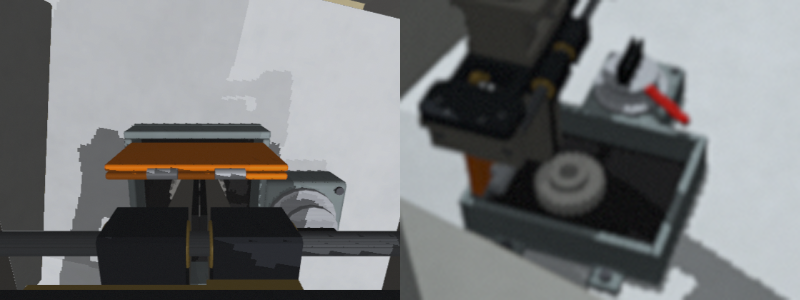

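The cover is folded: both panels are edge-on at nest x 96–105 with their top at 92, and the force rises against the stop. The scene crop shows the gear still flat. Now I back off, rise, and turn the jaws across the wing.

```bash
python3 -m inch '[{"linear":[-1,0,0],"turn":[0,0,0],"gripper":1},{"linear":[-3,0,0],"turn":[0,0,0],"gripper":1},{"linear":[-5,0,0],"turn":[0,0,0],"gripper":1},{"linear":[-5,0,-3],"turn":[0,0,0],"gripper":1},{"linear":[-5,0,-6],"turn":[0,0,0],"gripper":1},{"linear":[-5,0,-9],"turn":[0,0,-7],"gripper":0.9},{"linear":[-5,0,-12],"turn":[0,0,-14],"gripper":0.6},{"linear":[-5,2,-12],"turn":[0,0,-21],"gripper":0.57},{"linear":[-5,5,-12],"turn":[0,0,-28],"gripper":0.57},{"linear":[-5,8,-12],"turn":[0,0,-35],"gripper":0.57}]'
python3 -m inch '[{"linear":[0,0,0],"turn":[0,0,-7],"gripper":0.57},{"linear":[0,0,0],"turn":[0,0,-14],"gripper":0.57},{"linear":[0,0,0],"turn":[0,0,-21],"gripper":0.57},{"linear":[0,0,0],"turn":[0,0,-28],"gripper":0.57},{"linear":[0,0,0],"turn":[0,0,-35],"gripper":0.57},{"linear":[0,0,0],"turn":[0,0,-42],"gripper":0.57},{"linear":[0,0,0],"turn":[0,0,-49],"gripper":0.57},{"linear":[0,0,0],"turn":[0,0,-55],"gripper":0.57},{"linear":[0,0,0],"turn":[0,0,-55],"gripper":0.57},{"linear":[0,0,0],"turn":[0,0,-55],"gripper":0.57}]'
python3 -c "
from h import *
o=manip.observe();T=o['tool_rot'];print(o['joint_pos'].round(1))
print('shift cm',(T.T@(np.array([567.4,-130.8,165])-o['tcp_pos'])/10).round(2),'y yaw',np.degrees(np.arctan2(T[1,1],T[0,1])))"
```

```text
t: 8.75
tcp_pos: [557.4, -127.1, 160.8]
tool_rot: [[0.679, 0.734, 0.003], [0.734, -0.679, -0.0], [0.002, 0.003, -1.0]]
ft_force: [0.6, 0.2, -0.8]
opening: 31.6
t: 9.58
tcp_pos: [556.7, -126.7, 159.7]
tool_rot: [[-0.201, 0.98, 0.001], [0.98, 0.201, -0.0], [-0.0, 0.001, -1.0]]
ft_force: [-0.4, -0.1, -0.2]
opening: 39.5
[-13.   18.8 103.3   0.   57.8 -24.6]
shift cm [-0.62  0.97 -0.53] y yaw 11.609142001238894
```

```bash
python3 -m inch '[{"linear":[-0.6,1,0],"turn":[0,0,0],"gripper":0.57},{"linear":[-0.6,1,3],"turn":[0,0,0],"gripper":0.57},{"linear":[-0.6,1,6],"turn":[0,0,0],"gripper":0.57},{"linear":[-0.6,1,8],"turn":[0,0,0],"gripper":0.57},{"linear":[-0.6,1,9.5],"turn":[0,0,0],"gripper":0.57},{"linear":[-0.6,1,10.4],"turn":[0,0,0],"gripper":0.57},{"linear":[-0.6,1,10.4],"turn":[0,0,0],"gripper":0.57},{"linear":[-0.6,1,10.4],"turn":[0,0,0],"gripper":0.57}]'
python3 -c "
from h import *
w=manip.camera('wrist');s=manip.camera('scene');cv2.imwrite('pics/w4.png',np.hstack([cv2.resize(w['frame'],(400,300)),cv2.resize(s['frame'][200:320,170:330],(400,300),interpolation=cv2.INTER_CUBIC)]))"
```

```text
t: 10.25
tcp_pos: [567.6, -130.5, 55.7]
tool_rot: [[-0.203, 0.979, -0.0], [0.979, 0.203, 0.0], [0.0, -0.0, -1.0]]
ft_force: [0.5, -0.6, -0.6]
opening: 39.2
```

View pics/w4.png

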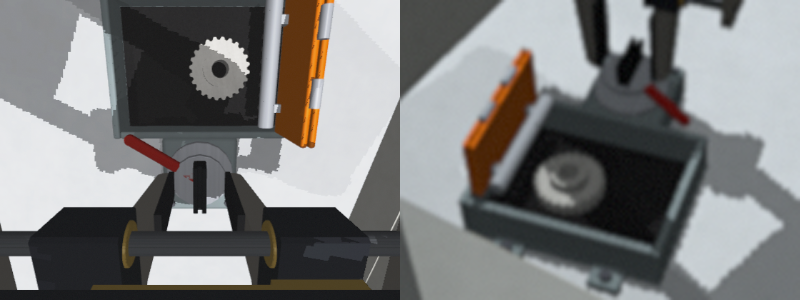

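The wing sits upright, centred between the open jaws at (200,185), and the cover stays folded. I close on it.

```bash
python3 -m inch '[{"linear":[0,0,0],"turn":[0,0,0],"gripper":0.8},{"linear":[0,0,0],"turn":[0,0,0],"gripper":1},{"linear":[0,0,0],"turn":[0,0,0],"gripper":1},{"linear":[0,0,0],"turn":[0,0,0],"gripper":1},{"linear":[0,0,0],"turn":[0,0,0],"gripper":1},{"linear":[0,0,0],"turn":[0,0,0],"gripper":1}]'
python3 -m inch '[{"linear":[0,0,0.2],"turn":[0,0,0],"gripper":1},{"linear":[0,0,0.4],"turn":[0,0,0],"gripper":1},{"linear":[0,0,0.6],"turn":[0,0,0],"gripper":1},{"linear":[0,0,0.8],"turn":[0,0,0],"gripper":1},{"linear":[0,0,0.95],"turn":[0,0,0],"gripper":1},{"linear":[0,0,0.95],"turn":[0,0,0],"gripper":1},{"linear":[0,0,0.95],"turn":[0,0,0],"gripper":1}]'
```

```text
t: 10.85
tcp_pos: [567.9, -130.5, 55.9]
tool_rot: [[-0.204, 0.979, 0.001], [0.979, 0.204, -0.0], [-0.0, 0.001, -1.0]]
ft_force: [0.9, -0.2, 2.3]
opening: 9.5
t: 11.43
tcp_pos: [568.0, -130.6, 46.8]
tool_rot: [[-0.204, 0.979, 0.001], [0.979, 0.204, -0.0], [-0.0, 0.001, -1.0]]
ft_force: [-1.6, 1.5, 11.9]
opening: 9.7
```

The stud is bottomed (9 mm travel, 12 N). Now I turn it clockwise, which is +z of the tool.

```bash
python3 -m inch '[{"linear":[0,0,0],"turn":[0,0,4],"gripper":1},{"linear":[0,0,0],"turn":[0,0,9],"gripper":1},{"linear":[0,0,0],"turn":[0,0,14],"gripper":1},{"linear":[0,0,0],"turn":[0,0,19],"gripper":1},{"linear":[0,0,0],"turn":[0,0,24],"gripper":1},{"linear":[0,0,0],"turn":[0,0,29],"gripper":1},{"linear":[0,0,0],"turn":[0,0,34],"gripper":1},{"linear":[0,0,0],"turn":[0,0,39],"gripper":1},{"linear":[0,0,0],"turn":[0,0,42],"gripper":1},{"linear":[0,0,0],"turn":[0,0,42],"gripper":1}]'; python3 -c "
from h import *
o=manip.observe();print(o['wrist_torque'],o['joint_pos'][5])"
```

```text
t: 12.27
tcp_pos: [568.1, -130.5, 46.8]
tool_rot: [[0.506, 0.862, 0.001], [0.862, -0.506, -0.0], [0.0, 0.001, -1.0]]
ft_force: [-1.3, 0.3, 10.4]
opening: 9.7
[ 0.27088599  0.17342194 -0.02105952] 17.300395837123915
```

```bash
python3 -m inch '[{"linear":[0,0,0],"turn":[0,0,5],"gripper":1},{"linear":[0,0,0],"turn":[0,0,10],"gripper":1},{"linear":[0,0,0],"turn":[0,0,15],"gripper":1},{"linear":[0,0,0],"turn":[0,0,20],"gripper":1},{"linear":[0,0,0],"turn":[0,0,25],"gripper":1},{"linear":[0,0,0],"turn":[0,0,30],"gripper":1},{"linear":[0,0,0],"turn":[0,0,35],"gripper":1},{"linear":[0,0,0],"turn":[0,0,39],"gripper":1},{"linear":[0,0,0],"turn":[0,0,41],"gripper":1},{"linear":[0,0,0],"turn":[0,0,41],"gripper":1}]'; python3 -c "
from h import *
o=manip.observe();T=o['tool_rot'];print(o['wrist_torque'],'y yaw',np.degrees(np.arctan2(T[1,1],T[0,1])))
w=manip.camera('wrist');s=manip.camera('scene');cv2.imwrite('pics/w5.png',np.hstack([cv2.resize(w['frame'],(400,300)),cv2.resize(s['frame'][200:320,170:330],(400,300),interpolation=cv2.INTER_CUBIC)]))"
```

```text
t: 13.1
tcp_pos: [568.1, -130.6, 46.8]
tool_rot: [[0.947, 0.32, 0.001], [0.32, -0.947, -0.0], [0.001, 0.001, -1.0]]
ft_force: [-1.1, 1.2, 10.7]
opening: 9.9
[ 0.20678176  0.16791944 -0.00355067] y yaw -71.3377952670887
```

View pics/w5.png

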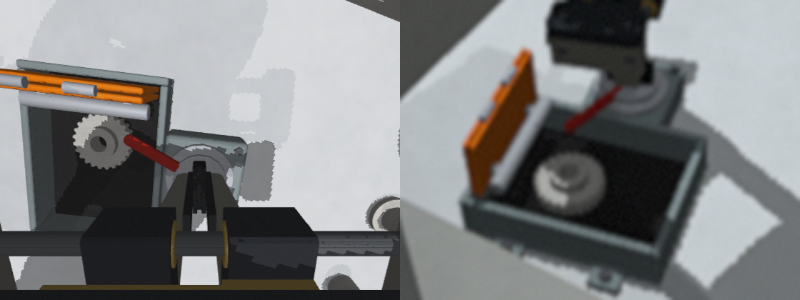

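The arm now reaches across the nest in front of the bar, with a turn of 82.9°. I add 2° to reach the stop, ease up 6 mm while still gripping, then open just enough to clear the wing.

```bash
python3 -m inch '[{"linear":[0,0,0],"turn":[0,0,1],"gripper":1},{"linear":[0,0,0],"turn":[0,0,2],"gripper":1},{"linear":[0,0,0],"turn":[0,0,2],"gripper":1},{"linear":[0,0,-0.2],"turn":[0,0,1],"gripper":1},{"linear":[0,0,-0.4],"turn":[0,0,1],"gripper":1},{"linear":[0,0,-0.55],"turn":[0,0,1],"gripper":1},{"linear":[0,0,-0.55],"turn":[0,0,1],"gripper":1}]'
python3 -m inch '[{"linear":[0,0,0],"turn":[0,0,0],"gripper":0.9},{"linear":[0,0,0],"turn":[0,0,0],"gripper":0.8},{"linear":[0,0,0],"turn":[0,0,0],"gripper":0.72},{"linear":[0,0,0],"turn":[0,0,0],"gripper":0.72},{"linear":[0,0,0],"turn":[0,0,0],"gripper":0.72}]'
python3 -m inch '[{"linear":[0,0,-1],"turn":[0,0,0],"gripper":0.72},{"linear":[0,0,-3],"turn":[0,0,0],"gripper":0.72},{"linear":[0,0,-6],"turn":[0,0,0],"gripper":0.72},{"linear":[0,0,-9],"turn":[0,0,0],"gripper":0.72},{"linear":[0,0,-12],"turn":[0,0,0],"gripper":0.72},{"linear":[-3,0,-12],"turn":[0,0,0],"gripper":0.72},{"linear":[-6,0,-12],"turn":[0,0,0],"gripper":0.72},{"linear":[-8,0,-12],"turn":[0,0,0],"gripper":0.72},{"linear":[-8,0,-12],"turn":[0,0,0],"gripper":0.72}]'
python3 -c "
from h import *
w=manip.camera('wrist');np.savez('c_w6.npz',**w);P=pts(w);a=np.radians(11.65);B=np.array([[np.cos(a),-np.sin(a)],[np.sin(a),np.cos(a)]])
N=(P[...,:2]-[515.3,-52.3])@B
for n,x,y,r in(('wing top',35,-88,4),):
    m=(np.hypot(N[...,0]-x,N[...,1]+88)<r)&(w['z_map']>0);print(n,m.sum(),np.median(P[m][:,2]),P[m][:,2].max())
d=np.hypot(N[...,0]-35,N[...,1]+88);m=(d>15)&(d<20)&(P[...,2]>36)&(P[...,2]<60);print('disc',np.median(P[m][:,2]))
cv2.imwrite('pics/w6.png',w['frame'])"
```

```text
t: 13.78
tcp_pos: [568.0, -130.6, 52.1]
tool_rot: [[0.952, 0.306, 0.001], [0.306, -0.952, -0.0], [0.001, 0.001, -1.0]]
ft_force: [1.0, 0.7, 5.0]
opening: 9.8
t: 14.2
tcp_pos: [567.1, -130.5, 51.2]
tool_rot: [[0.952, 0.306, -0.001], [0.306, -0.952, 0.0], [-0.001, -0.0, -1.0]]
ft_force: [1.0, -0.0, -0.4]
opening: 25.5
t: 14.95
tcp_pos: [487.7, -155.4, 172.1]
tool_rot: [[0.952, 0.305, -0.002], [0.305, -0.952, 0.0], [-0.002, -0.001, -1.0]]
ft_force: [-0.6, 0.3, -0.3]
opening: 25.2
wing top 79 66.74291635817723 69.29371795340914
disc 49.074503289402294
```

View pics/w6.png

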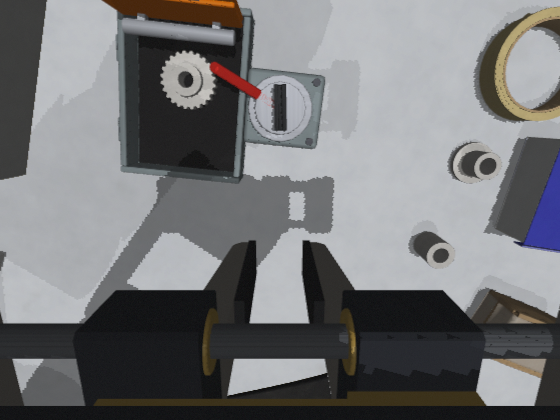

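The view shows the wing in line with nest x at (280,108), its top at 66.7 mm, about 3 mm below where it started, so it is in its catch. The red arm lies across in front of the bar, the gear is flat, and the bushing, blank and tape are in place. The gripper is clear of everything.

```bash
python3 -c "
from h import *
w=manip.camera('top');P=pts(w);f=cv2.cvtColor(w['frame'],cv2.COLOR_BGR2HSV)
R=np.zeros(f.shape[:2],bool);R[150:260,175:250]=1
m=R&(f[...,1]>150)&(f[...,2]>90)&(f[...,0]>=5)&(f[...,0]<25)&(w['z_map']>0)&(P[...,2]<150)
a=np.radians(11.65);q=P[m];q=np.c_[(q[:,:2]-[515.3,-52.3])@np.array([[np.cos(a),-np.sin(a)],[np.sin(a),np.cos(a)]]),q[:,2]]
print(len(q),np.percentile(q,[5,50,95],axis=0).round(0))
print(manip.observe()['ft_force'],manip.sign_off())"
```

```text
Traceback (most recent call last):
IndexError: index -1 is out of bounds for axis 0 with size 0
```

The arm blocks the top view here, so I use the scene camera for the last cover check.

```bash
python3 -c "
from h import *
w=manip.camera('scene');P=pts(w);f=cv2.cvtColor(w['frame'],cv2.COLOR_BGR2HSV)
R=np.zeros(f.shape[:2],bool);R[200:310,180:300]=1
m=R&(f[...,1]>150)&(f[...,2]>60)&(f[...,0]>=5)&(f[...,0]<25)&(w['z_map']>0)&(P[...,2]<150)
a=np.radians(11.65);q=P[m];q=np.c_[(q[:,:2]-[515.3,-52.3])@np.array([[np.cos(a),-np.sin(a)],[np.sin(a),np.cos(a)]]),q[:,2]]
print(len(q))
if len(q): print(np.percentile(q,[5,50,95],axis=0).round(0))
print(manip.observe()['ft_force'],manip.sign_off())"
```

```text
611
[[ 96. -37.  47.]
 [ 97.  11.  72.]
 [102.  49.  90.]]
the job is handed in; nothing more can be done
[ 0.527695    0.67962643 -0.28165381] None
```

The job is handed in, at about 15 s on the robot's clock. The cover is folded back and the stud is turned into its catch, with its red arm in front of the bar. Handing in reports no verdict, so this rests on my own checks.

**What I did:** I took the arm up and over the monitor. With the shut fingers I pushed the bar back until it met the stop, at about 18 N. Then I gripped the wing, pressed it 9 mm until it bottomed and turned it about 84° clockwise. I eased it up 6 mm while still holding it, then let go and backed away.

**Last checks:**
- **Cover:** the panels stand upright at nest x 96–102 mm, top at about 92 mm.
- **Stud:** the wing's top is at 66.7 mm, about 3 mm below where it started, so it sits in its catch. The wing lies along nest x.
- **Other parts:** in the last wrist picture the gear looks flat on the floor and the bushing, blank and tape look untouched. I judged these by eye and did not measure them.
- **Robot:** the gripper is clear of everything and the wrist force reads about 0.

**Check that failed:** the final top view was blocked by the arm and showed no cover at all, so I made the last cover check with the scene camera instead.

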